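# Set the bar tools out on their coasters, tallest first

## Robot

A 6-joint arm with a two-finger parallel gripper is mounted at the origin on a cart in front of the work surface, level with it; the furniture and walls round the work are solid. World frame = base frame: x ahead of the robot, y to its left, z up, the work surface at z = 0. Lengths are in mm, angles in rad, forces in N, time in s.
With the tool pointing down it reaches from about 275 to 750 mm from the base axis. Payload 10.2 kg.
Tool frame: the origin (TCP) lies midway between the tips of the shut fingers; the grasp point (between the pads) lies grip_depth behind it (grip_depth is the distance from the TCP to the grasp point, in mm); z points along the fingers, y is the line along which they close (so a half turn about z gives the same grasp; the last joint's range is limited). The gripper opens to 85 mm and grips with 20 to 120 N. Pads are 22 mm wide; open, the fingers measure 114 mm over their backs; the gripper's body (76 mm by 85 mm) begins 54 mm behind the grasp point. The pads swing forward as they close: fully open they stand 13 mm farther back than shut.
Start: joints at [1.079, 0.313, 1.498, -0, 1.331, -0.223], TCP at [139.439, 506.15, 231.294] pointing down, gripper open.
Joint ranges: [-2.94, 2.94], [-0.97, 2.17], [0.19, 2.56], [-1.23, 4.37], [0.02, 3.11], [-2.88, 2.88]. Speed limits (rad/s): [2.39, 2.39, 3.01, 3.14, 3.14, 3.14].

## Interface

Orientations are given as a unit quaternion [w, x, y, z].
In Python, from rig import * gives the robot as it stands.
- The arm moves only by the tool servo_tool, never from a script. Its argument "commands" is a list of rows, each a list of 3 entries, a list of its own where there are three numbers: the gripper command: -1 is fully open, 1 is shut, values between are in proportion, then the shift along the tool's x, y, z in m, then the turn, a rotation vector about the tool's x, y, z in units of 6 degrees (1.0 is 6 degrees). In form: [[grip, [dx, dy, dz], [ax, ay, az]], ...]. A call has 1 to 10 rows; each row shifts and turns the commanded pose from where the row before left it, along the tool's axes as they then stand; what a row does not reach is not made up. A row lasts 1/12 s, in which the tool goes at most 41.7 mm and 7.16 degrees, less where a joint would pass 70% of its speed; a pose out of reach is approached as far as the arm can. A call is refused whole if a number of a shift passes 0.0417 or a number of a turn 1, either way. A call with a gripper value outside its range is refused whole. The fingers move at their own pace and stop on an object; "squeeze" is the grip in N (left out, the last holds). Time passes only in rows, so rows that do not move let the fingers close. It gives the time, the measured TCP pose, the force, the opening and the grip force at its end, in the units of the state.
- sense(): the state, without advancing time (a new reading comes with each control period).
- capture(name): name is "scene" or "top" or "wrist"; returns a dict with "pixels" (384x512x3 uint8, red, green, blue), "z_map" (384x512 float32, mm along the optical axis (not along the pixel's ray), 0 where there is no reading), "fx", "fy", "cx", "cy" (pixels), "distortion" ([k1, k2, p1, p2, k3] as OpenCV has them; the pictures are not rectified), "rvec" (rotation vector, rad) and "tvec" (3), from world to camera coordinates, as OpenCV has them; the wrist camera has in their place "T_tool_cam" (4x4, takes a point from camera to tool coordinates, whose origin is the TCP and whose axes are the flange's). Camera axes: x right, y down, z forward; pixel columns grow to the right and rows downward; lengths in mm; the calibration is good to about 2 mm. A picture is of the moment at which its call begins: read the wrist's pose just before it.
- finish_job(): hands the job in; it is judged then, once.
The state is a dict: "time_s": time; "joints": joint angles; "dq": joint speeds; "tau": joint torques, N m; "eef_pos": TCP position; "ee_rot": TCP orientation; "force": force on the tool from outside, world axes, zero at the start; "wrist_torque": the same for the moment, N m; "grip_width": opening from 0.0 (shut) to 1.0 (fully open); "grip_force": force on a finger pad.
Only numpy, scipy, OpenCV 4.12 (cv2) and the standard library are available. Lean on these libraries where they do the work, as an engineer would, in place of code of your own. Each camera call takes 0.05 s, during which the arm holds its last target. There are 200 camera calls.

## Task

Set the bar tools out for service, one after another, each upright in the middle of its own coaster and let go: first the polished steel cup on the copper coaster, then the double jigger on the white coaster, then the steel bottle stopper on the green coaster, and last the black bottle stopper on the blue coaster. Put them down well centred (within about a centimetre), and leave the dasher bottle and the lemon where they are.

Things in the scene. Friction and masses are not known exactly. Their poses are not given: they have to be found in the camera images.
- steel_cup: polished steel cup, open and standing upright on the grey mat, 133 mm tall, round: 60 mm across at the foot, 68 mm at the rim; its wall is straight between and can be gripped from outside at any height, best in the upper half. About 0.16 kg. Origin: centre of its underside; z up along its axis
- steel_jigger: polished steel double jigger (hourglass measure) standing upright on the grey mat, 97 mm tall, 41 mm across at both ends; for gripping it counts as a plain upright cylinder of 41 mm. About 0.09 kg. Origin: centre of its underside; z up along its axis
- steel_stopper: bright steel bottle stopper standing on its head on the grey mat, 48 mm tall: a round head 33 mm across from the bottom to 18 mm up, above it an upright round stem 19 mm across that reaches from 18 to 48 mm. About 0.06 kg. Origin: centre of its underside; z up along its axis
- black_stopper: black bottle stopper of the same shape and size as the steel one, standing on its head on the grey mat, 48 mm tall: head 33 mm across up to 18 mm, stem 19 mm across from 18 to 48 mm. About 0.06 kg. Origin: centre of its underside; z up along its axis
- copper_coaster: copper-coloured coaster fixed on the thin grey service mat (3 mm thick, fixed, top at z = 0.003) that covers the stand, a plain flat disc 96 mm across and 6 mm thick with no raised rim. Origin: centre of its underside, at the height of the mat's top; z up
- white_coaster: white marble coaster fixed on the thin grey service mat (3 mm thick, fixed, top at z = 0.003) that covers the stand, a plain flat disc 96 mm across and 6 mm thick with no raised rim. Origin: centre of its underside, at the height of the mat's top; z up
- green_coaster: green coaster fixed on the thin grey service mat (3 mm thick, fixed, top at z = 0.003) that covers the stand, a plain flat disc 96 mm across and 6 mm thick with no raised rim. Origin: centre of its underside, at the height of the mat's top; z up
- blue_coaster: blue coaster fixed on the thin grey service mat (3 mm thick, fixed, top at z = 0.003) that covers the stand, a plain flat disc 96 mm across and 6 mm thick with no raised rim. Origin: centre of its underside, at the height of the mat's top; z up
- dasher_bottle: small amber dasher bottle with a yellow cap, 47 mm across and 138 mm tall, standing at the far edge of the stand, in front of the tall fixed panel that closes the stand off at the back (its face is the plane x = 0.763 m); a bystander. Origin: centre of its underside; z up
- lemon: yellow lemon, 83x58x58 mm, lying at the far edge of the stand before the same tall panel; a bystander. Origin: centre of its underside; its x axis is its long axis, z up
Mind the look-alikes: they are no part of the job. Of the things that look like the black_stopper, take the one that is farthest to the robot's left at the start.

How it is judged:
By the outcome, as a careful person would: the job done as asked, in the order asked, and still so for the second after the job is handed in, with the robot touching nothing.
It also fails if it takes over 112 s, if anything falls off the work surface, if the arm or the gripper's body presses on something with over 40 N, if the wrist force passes 120 N, or if a joint passes its speed limit or range.

## Working session

There is one attempt and no reset: what is moved stays moved. The work goes in short steps, Python scripts to look and compute and a tool call to move; the robot and the scene stay as the last step left them, time stands still between calls to the robot, and variables do not carry over. Pictures are saved under pics/ and viewed, at most 14 in all, crops included, and the job is handed in when it is done.

Besides the shell and the picture viewer there is one more tool, called after "Call:" by a JSON object that holds its "fn" and its "kwargs". servo_tool: Moves the arm, as the interface text tells. Its arguments: {"type":"object","properties":{"commands":{"type":"array"},"squeeze":{"type":"number"}},"required":["commands"]}

```bash
mkdir -p pics; ls
cat > h.py <<'E'
from rig import *
import numpy as np, cv2
def cam(n):
    s=sense(); c=capture(n); c['s']=s
    np.savez('pics/'+n+'.npz',**{k:v for k,v in c.items() if k!='s'})
    return c
def save(c,name,crop=None,f=1):
    im=c['pixels'][:,:,::-1]
    if crop: a,b,d,e=crop; im=im[b:e,a:d]
    cv2.imwrite('pics/'+name,cv2.resize(im,None,fx=f,fy=f,interpolation=cv2.INTER_CUBIC))
def Rq(q): 
    from scipy.spatial.transform import Rotation as R
    return R.from_quat([q[1],q[2],q[3],q[0]]).as_matrix()
def pose(c):
    if 'rvec' in c:
        R=cv2.Rodrigues(np.array(c['rvec'],float))[0]; return R.T,-R.T@np.array(c['tvec'],float).ravel()
    T=np.array(c['T_tool_cam']); Rt=Rq(c['s']['ee_rot']); p=np.array(c['s']['eef_pos'])
    return Rt@T[:3,:3], Rt@T[:3,3]+p
def ray(c,u,v):
    K=np.array([[c['fx'],0,c['cx']],[0,c['fy'],c['cy']],[0,0,1]],float)
    p=cv2.undistortPoints(np.array([[[u,v]]],float),K,np.array(c['distortion'],float))[0,0]
    return np.array([p[0],p[1],1])
def onz(c,u,v,z):
    R,o=pose(c); d=R@ray(c,u,v); return o+d*(z-o[2])/d[2]
def dep(c,u,v):
    R,o=pose(c); return o+R@ray(c,u,v)*float(c['z_map'][int(v),int(u)])
E
python3 - <<'E'
from h import *
print(sense())
c=cam('top'); save(c,'top.png',f=1.5); d=cam('scene'); save(d,'scene.png',f=1.5)
for x in (c,d): print(pose(x),x['fx'])
w=cam('wrist'); print(w['T_tool_cam'])
E
```

```text
pics
{'time_s': 0.0, 'joints': array([ 1.07859683e+00,  3.13447217e-01,  1.49842083e+00, -1.14100416e-05,
        1.33103112e+00, -2.23373987e-01]), 'dq': array([ 1.58182314e-04, -2.02998579e-04,  5.71931139e-05, -1.02784813e-03,
       -5.77422057e-04, -1.55323054e-03]), 'tau': array([-1.54566747e-03, -4.12267363e+01, -2.59740329e+01, -3.03154884e-04,
        4.20709810e-03,  3.06247819e-05]), 'eef_pos': array([139.31535315, 505.90914425, 230.74262998]), 'ee_rot': array([-2.23580366e-04,  1.34007012e-01,  9.90980168e-01, -6.13825455e-04]), 'force': array([ 0.31570125,  0.74140425, -0.79931102]), 'wrist_torque': array([-0.01488144, -0.01989429, -0.0212398 ]), 'grip_force': 0.0, 'grip_width': 0.9987152508045493}
(array([[-1.87918325e-03, -9.82134629e-01,  1.88170242e-01],
       [-9.99915405e-01, -5.76411643e-04, -1.29942869e-02],
       [ 1.28706027e-02, -1.88178742e-01, -9.82050461e-01]]), array([ 323.63564024,  -37.4449105 , 1468.43947958])) 457.72047392323884
(array([[ 0.54487506, -0.61383745,  0.57123967],
       [-0.83842444, -0.40896751,  0.36026384],
       [ 0.01247503, -0.67524008, -0.73749251]]), array([  68.83361157, -349.05684414,  716.46506956])) 357.2418384943837
[[-5.02084529e-04 -9.52477964e-01 -3.04607085e-01  7.85530041e+01]
 [ 9.99999673e-01 -2.84979406e-04 -7.57197620e-04  1.21643144e+00]
 [ 6.34407301e-04 -3.04607366e-01  9.52477795e-01 -1.42481962e+02]
 [ 0.00000000e+00  0.00000000e+00  0.00000000e+00  1.00000000e+00]]
```

View pics/top.png

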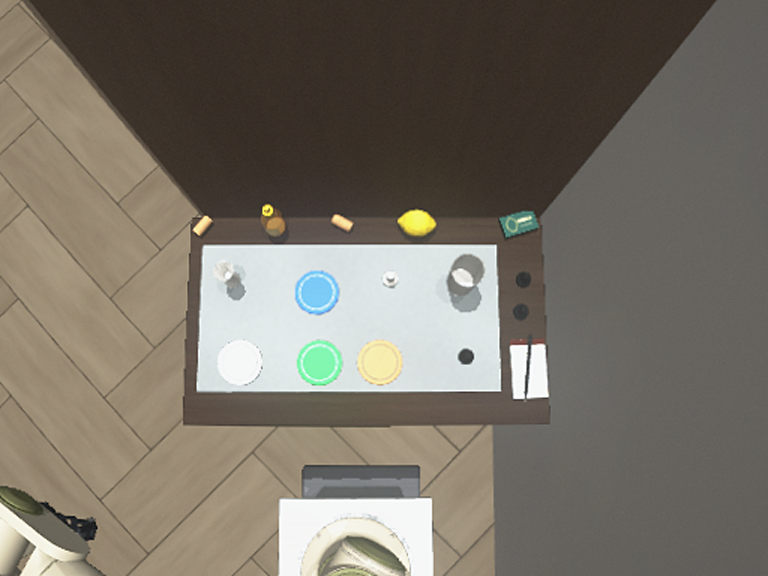

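View pics/scene.png

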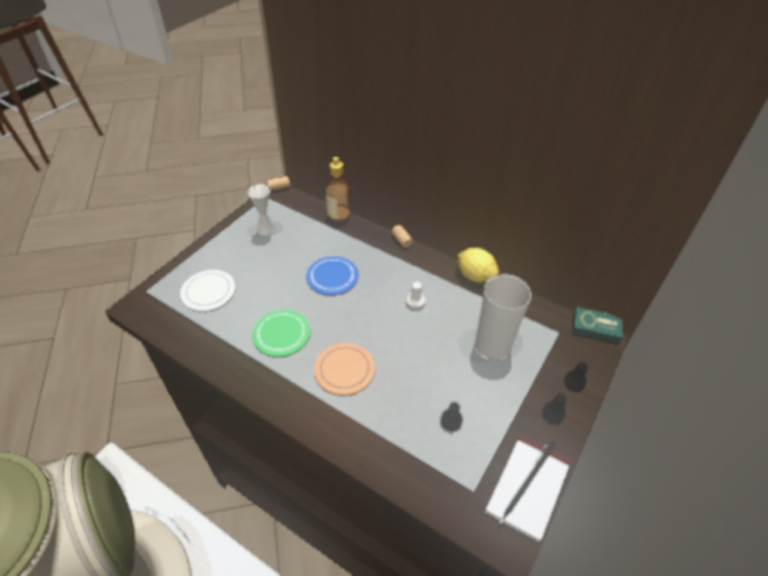

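The top view (1.5x) shows the coasters: white (240,362), green (320,362), copper (380,362) and blue (317,292). The tools are the jigger at about (230,280), the steel stopper (391,280), the cup (465,280) and the black stopper on the mat (466,356), which is the leftmost of the three.

Run:
```python
from h import *
T=np.load('pics/top.npz'); S=np.load('pics/scene.npz')
T={k:T[k] for k in T}; S={k:S[k] for k in S}
print('coasters top/scene')
for n,a,b in [('copper',(380,362),(345,369)),('white',(240,362),(208,290)),('green',(320,362),(281,333)),('blue',(317,292),(332,275))]:
    print(n,onz(T,a[0]/1.5,a[1]/1.5,9).round(),onz(S,b[0]/1.5,b[1]/1.5,9).round(), dep(T,a[0]/1.5,a[1]/1.5).round())
for n,a,z,b,zb in [('jig',(225,267),97,(260,190),97),('steel',(391,281),18,(415,302),9),('cup',(467,269),133,(506,292),133),('black',(466,356),30,(452,422),9)]:
    print(n,onz(T,a[0]/1.5,a[1]/1.5,z+3).round(),onz(S,b[0]/1.5,b[1]/1.5,zb+3).round())
def cloud(c):
    z=c['z_map']; h,w=z.shape; u,v=np.meshgrid(np.arange(w),np.arange(h))
    K=np.array([[c['fx'],0,c['cx']],[0,c['fy'],c['cy']],[0,0,1]],float)
    p=cv2.undistortPoints(np.stack([u,v],-1).reshape(-1,1,2).astype(float),K,c['distortion'].astype(float))[:,0]
    R,o=pose(c); zz=z.ravel(); P=np.c_[p*zz[:,None],zz]@R.T+o; return P[zz>0]
for nm,c in (('top',T),('scene',S)):
    P=cloud(c)
    for n,x,y,r in [('jig',560,230,70),('steel',560,-70,40),('cup',560,-200,75),('black',430,-210,40)]:
        m=(np.hypot(P[:,0]-x,P[:,1]-y)<r)&(P[:,2]>20)&(P[:,2]<160)
        Q=P[m]; 
        if len(Q): print(nm,n,len(Q),Q.min(0).round(),Q.max(0).round(),np.median(Q,0).round())
```

```text
coasters top/scene
copper [433. -54.   9.] [431. -55.   9.] [434. -54.   8.]
white [433. 244.   9.] [431. 243.   9.] [433. 244.   9.]
green [433.  73.   9.] [430.  74.   9.] [433.  73.   9.]
blue [584.  81.   9.] [581.  83.   9.] [584.  81.   9.]
jig [620. 264. 100.] [615. 268. 100.]
steel [606. -78.  21.] [607. -77.  12.]
cup [ 608. -227.  136.] [ 602. -225.  136.]
black [ 444. -235.   33.] [ 441. -238.   12.]
top jig 79 [594. 251.  21.] [624. 286. 104.] [608. 264.  46.]
top cup 184 [ 575. -259.   22.] [ 635. -192.  140.] [ 588. -212.   91.]
top black 42 [ 433. -243.   20.] [ 459. -218.   58.] [ 446. -233.   47.]
scene jig 177 [591. 250.  20.] [622. 284. 101.] [606. 263.  65.]
scene cup 1044 [ 572. -259.   20.] [ 635. -192.  135.] [ 581. -226.   90.]
scene black 96 [ 435. -242.   20.] [ 451. -223.   52.] [ 440. -235.   41.]
```

Call:
{"fn": "servo_tool", "kwargs": {"commands": [[-1,[0,0,0],[0,0,-0.9]],[-1,[0,0,0],[0,0,-0.9]],[-1,[0,0,0],[0,0,-0.77]],[-1,[-0.0222,-0.0349,0],[0,0,0]],[-1,[-0.0222,-0.0349,0],[0,0,0]],[-1,[-0.0222,-0.0349,0],[0,0,0]],[-1,[-0.0222,-0.0349,0],[0,0,0]],[-1,[-0.0222,-0.0349,0],[0,0,0]],[-1,[-0.0222,-0.0349,0],[0,0,0]],[-1,[-0.0222,-0.0349,0],[0,0,0]]], "squeeze": 40}}

```text
time_s: 0.98
eef_pos: [295.3, 260.1, 231.3]
ee_rot: [0.0, -0.0, 1.0, 0.0]
force: [0.9, 0.7, -0.4]
grip_width: 1.003
grip_force: 0.0
```

```bash
python3 -c "
import rig;print([ (k,v) for k,v in vars(rig).items() if k[0]!='_' and not callable(v)])"
```

```text
[('grip_depth', 18.700000000000003)]
```

Call:
{"fn": "servo_tool", "kwargs": {"commands": [[-1,[-0.0222,-0.0349,0],[0,0,0]],[-1,[-0.0222,-0.0349,0],[0,0,0]],[-1,[-0.0222,-0.0349,0],[0,0,0]],[-1,[-0.0222,-0.0349,0],[0,0,0]],[-1,[-0.0222,-0.0349,0],[0,0,0]],[-1,[-0.0222,-0.0349,0],[0,0,0]],[-1,[-0.0222,-0.0349,0],[0,0,0]],[-1,[-0.0222,-0.0349,0],[0,0,0]],[-1,[-0.0222,-0.0349,0],[0,0,0]],[-1,[-0.0222,-0.0349,0],[0,0,0]]]}}

```text
time_s: 1.82
eef_pos: [517.7, -89.1, 231.1]
ee_rot: [-0.0, 0.0, 1.0, 0.0]
force: [0.9, 0.9, 0.5]
grip_width: 1.002
grip_force: 0.0
```

Call:
{"fn": "servo_tool", "kwargs": {"commands": [[-1,[-0.022,-0.0349,0],[0,0,0]],[-1,[-0.022,-0.0349,0],[0,0,0]],[-1,[-0.022,-0.0349,0],[0,0,0]],[-1,[-0.01,-0.012,0],[0,0,0]],[-1,[0,0,0],[0,0,0]],[-1,[0,0,0],[0,0,0]]]}}

```text
time_s: 2.32
eef_pos: [592.9, -204.0, 230.4]
ee_rot: [-0.001, 0.0, 1.0, 0.0]
force: [-0.3, 0.3, -0.2]
grip_width: 0.999
grip_force: 0.0
```

Run:
```python
from h import *
c=cam('wrist'); print(c['s']['eef_pos'].round(1),c['s']['joints'].round(2)); save(c,'w1.png',f=1.5)
for z in (3,136):
  print(z,onz(c,256,192,z).round(1))
np.savez('pics/w1.npz',s=c['s']['eef_pos'],q=c['s']['ee_rot'])
```

```text
[ 592.9 -204.   230.4] [-0.52  0.55  1.16  0.    1.44 -2.09]
3 [ 637.8 -208.7    3. ]
136 [ 593.6 -206.6  136. ]
```

View pics/w1.png

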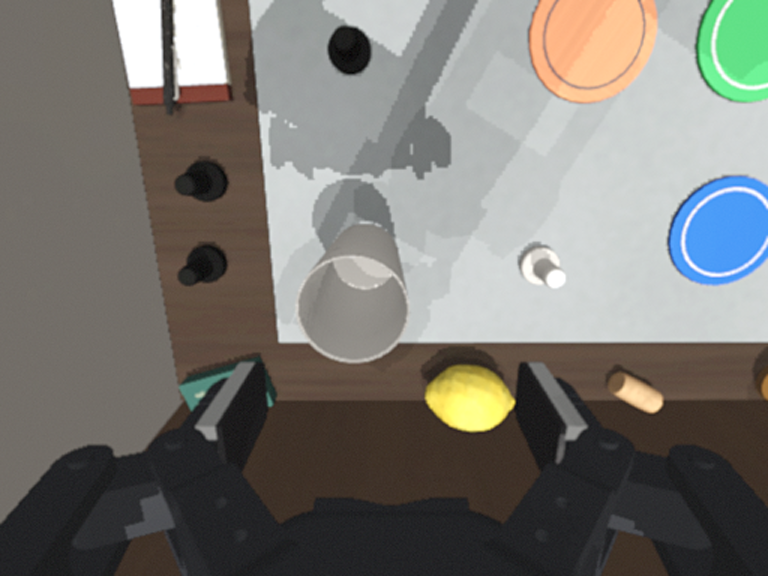

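The wrist view (1.5x) shows the cup rim centred at (353,308), the steel stopper's stem top at (556,276), the black stopper's stem top at (343,38), and the copper coaster centred at about (594,38).

Run:
```python
from h import *
c=dict(np.load('pics/wrist.npz')); w=np.load('pics/w1.npz'); c['s']={'eef_pos':w['s'],'ee_rot':w['q']}
for n,u,v,z in [('cup',353,308,136),('cupL',298,305,136),('cupR',408,305,136),('foot',365,262,6),('steel',556,276,51),('black',343,38,51),('copper',594,38,9),('blue',733,230,9)]: print(n,onz(c,u/1.5,v/1.5,z).round(1))
```

```text
cup [ 606.  -224.8  136. ]
cupL [ 604.  -257.1  136. ]
cupR [ 604.1 -192.5  136. ]
foot [ 612.6 -225.2    6. ]
steel [612.1 -73.5  51. ]
black [ 446.6 -234.2   51. ]
copper [437.5 -49.3   9. ]
blue [583.7  90.9   9. ]
```

Call:
{"fn": "servo_tool", "kwargs": {"commands": [[-1,[-0.0126,-0.0215,0],[0,0,0]],[-1,[0,0,0.03],[0,0,0]],[-1,[0,0,0.03],[0,0,0]],[-1,[0,0,0.03],[0,0,0]],[-1,[0,0,0.03],[0,0,0]],[-1,[0,0,0.029],[0,0,0]],[-1,[0,0,0],[0,0,0]],[-1,[0,0,0],[0,0,0]]]}}

```text
time_s: 3.03
eef_pos: [605.3, -224.1, 82.5]
ee_rot: [-0.001, -0.001, 1.0, 0.0]
force: [0.2, 0.1, 1.4]
grip_width: 1.0
grip_force: 0.0
```

Call:
{"fn": "servo_tool", "kwargs": {"commands": [[1,[0,0,0],[0,0,0]],[1,[0,0,0],[0,0,0]],[1,[0,0,0],[0,0,0]],[1,[0,0,0],[0,0,0]],[1,[0,0,0],[0,0,0]],[1,[0,0,0],[0,0,0]]]}}

```text
time_s: 3.53
eef_pos: [606.9, -225.6, 85.4]
ee_rot: [0.002, -0.0, 1.0, -0.001]
force: [0.4, 0.5, 6.9]
grip_width: 0.772
grip_force: 44.0
```

Call:
{"fn": "servo_tool", "kwargs": {"commands": [[1,[0,0,-0.01],[0,0,0]],[1,[0,0,-0.02],[0,0,0]],[1,[0,0,-0.02],[0,0,0]],[1,[0,0,0],[0,0,0]]]}}

```text
time_s: 3.87
eef_pos: [607.4, -226.1, 137.9]
ee_rot: [0.004, -0.0, 1.0, -0.002]
force: [-0.1, -0.1, -1.3]
grip_width: 0.773
grip_force: 45.0
```

Call:
{"fn": "servo_tool", "kwargs": {"commands": [[1,[0.012,0.012,-0.01],[0,0,0]],[1,[0.025,0.025,-0.01],[0,0,0]],[1,[0.025,0.025,0],[0,0,0]],[1,[0.025,0.025,0],[0,0,0]],[1,[0.025,0.025,0],[0,0,0]],[1,[0.025,0.025,0],[0,0,0]],[1,[0.023,0.023,0],[0,0,0]],[1,[0.012,0.012,0],[0,0,0]],[1,[0,0,0],[0,0,0]],[1,[0,0,0],[0,0,0]]]}}

```text
time_s: 4.7
eef_pos: [433.7, -53.1, 152.8]
ee_rot: [0.001, -0.001, 1.0, -0.0]
force: [-0.1, -0.0, -1.4]
grip_width: 0.772
grip_force: 45.2
```

Run:
```python
from h import *
c=cam('wrist'); s=c['s'];print(s['eef_pos'].round(1),s['ee_rot'].round(4)); save(c,'w2.png',f=1.5)
np.savez('pics/w2.npz',s=s['eef_pos'],q=s['ee_rot'])
# coaster pixels
h=cv2.cvtColor(c['pixels'],cv2.COLOR_RGB2HSV)
for n,lo,hi in [('copper',5,18),('green',50,75),('blue',98,125)]:
    m=cv2.inRange(h,(lo,90,90),(hi,255,255)); k,l,st,ce=cv2.connectedComponentsWithStats(m)
    for i in range(1,k):
        if st[i,4]>300: print(n,st[i],ce[i].round(1),onz(c,*ce[i],9).round(1))
```

```text
[433.7 -53.1 152.8] [ 6.e-04 -6.e-04  1.e+00 -3.e-04]
copper [ 217  130   92   68 2933] [264.2 156.4] [413.2 -48.2   9. ]
green [ 340  129   92   89 2016] [383.6 170. ] [427.2  74.4   9. ]
green [ 353  142   69   66 3565] [386.6 174.8] [432.3  78.2   9. ]
blue [366 263  48  28 422] [390.6 271.4] [547.7  98.5   9. ]
blue [371 274  35  20 316] [390.5 282.4] [562.7 100.5   9. ]
```

View pics/w2.png

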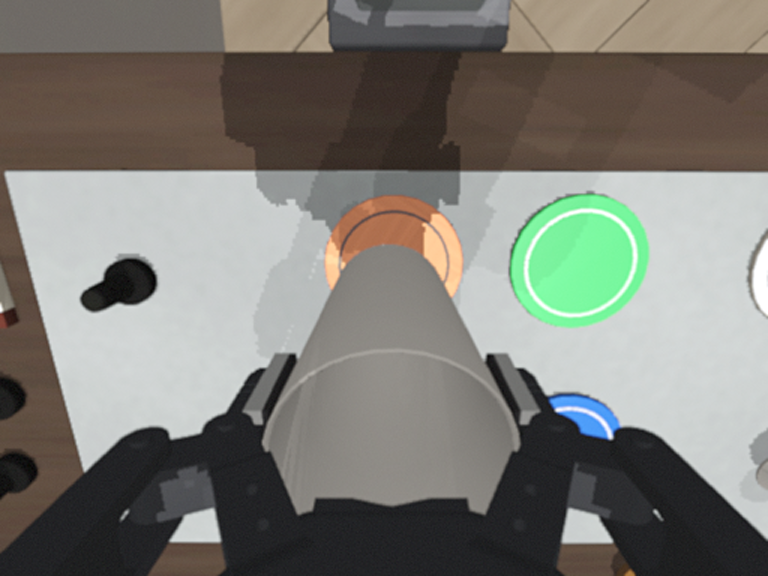

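Call:
{"fn": "servo_tool", "kwargs": {"commands": [[1,[0,-0.001,0.02],[0,0,0]],[1,[0,0,0.02],[0,0,0]],[1,[0,0,0.012],[0,0,0]],[1,[0,0,0.005],[0,0,0]],[1,[0,0,0],[0,0,0]],[1,[0,0,0.002],[0,0,0]],[1,[0,0,0],[0,0,0]]]}}

```text
time_s: 5.33
eef_pos: [434.2, -54.6, 93.7]
ee_rot: [0.001, -0.0, 1.0, -0.0]
force: [-0.5, -0.1, -1.5]
grip_width: 0.774
grip_force: 45.2
```

Run:
```python
from h import *
d=cam('scene'); save(d,'s2.png',(130,180,330,310),3.5)
```

```text
(no output)
```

View pics/s2.png

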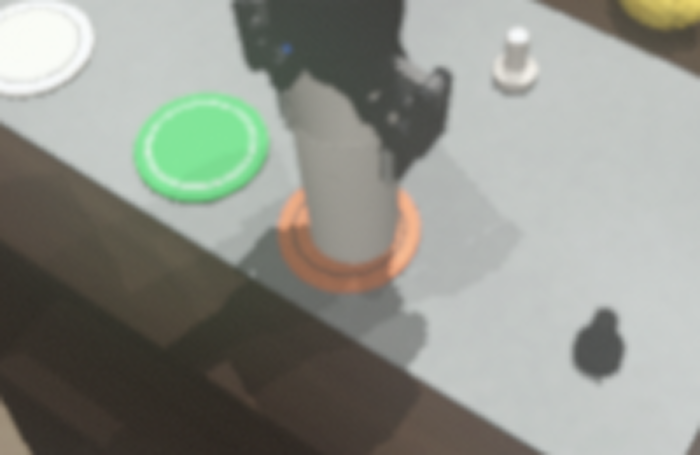

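The cup's foot, centred at about (354,233), sits on the copper disc, centred at about (350,235), so it is within 3 mm. I'll lower it and release.

Call:
{"fn": "servo_tool", "kwargs": {"commands": [[1,[0.001,0.001,0.001],[0,0,0]],[1,[0,0,0.001],[0,0,0]],[1,[0,0,0],[0,0,0]],[0.2,[0,0,0],[0,0,0]],[-1,[0,0,0],[0,0,0]],[-1,[0,0,0],[0,0,0]],[-1,[0,0,0],[0,0,0]],[-1,[0,0,0],[0,0,0]]]}}

```text
time_s: 6.05
eef_pos: [432.7, -53.3, 91.4]
ee_rot: [0.0, -0.0, 1.0, -0.0]
force: [0.7, 0.3, 0.5]
grip_width: 0.996
grip_force: 0.0
```

Call:
{"fn": "servo_tool", "kwargs": {"commands": [[-1,[0,0,-0.015],[0,0,0]],[-1,[0,0,-0.03],[0,0,0]],[-1,[0,0,-0.035],[0,0,0]],[-1,[0,0,-0.035],[0,0,0]],[-1,[0,0,-0.025],[0,0,0]]]}}

```text
time_s: 6.47
eef_pos: [432.9, -53.3, 234.3]
ee_rot: [0.001, -0.0, 1.0, -0.001]
force: [-0.1, 0.0, 0.7]
grip_width: 0.999
grip_force: 0.0
```

Call:
{"fn": "servo_tool", "kwargs": {"commands": [[-1,[-0.009,0.016,0],[0,0,0]],[-1,[-0.019,0.034,0],[0,0,0]],[-1,[-0.019,0.034,0],[0,0,0]],[-1,[-0.019,0.034,0],[0,0,0]],[-1,[-0.019,0.034,0],[0,0,0]],[-1,[-0.019,0.034,0],[0,0,0]],[-1,[-0.019,0.034,0],[0,0,0]],[-1,[-0.019,0.034,0],[0,0,0]],[-1,[-0.019,0.034,0],[0,0,0]],[-1,[-0.018,0.032,0],[0,0,0]]]}}

```text
time_s: 7.3
eef_pos: [611.9, 268.9, 231.0]
ee_rot: [-0.0, -0.0, 1.0, -0.0]
force: [0.3, -1.1, 1.3]
grip_width: 1.001
grip_force: 0.0
```

Call:
{"fn": "servo_tool", "kwargs": {"commands": [[-1,[0,0,0],[0,0,0]],[-1,[0,0,0],[0,0,0]],[-1,[0,0,0],[0,0,0]]]}}

```text
time_s: 7.55
eef_pos: [611.3, 266.4, 231.0]
ee_rot: [-0.0, -0.0, 1.0, -0.0]
force: [-0.5, -0.4, 0.0]
grip_width: 0.999
grip_force: 0.0
```

```bash
cat >> h.py <<'E'
def wl(name):
    c=cam('wrist'); s=c['s']; print(s['eef_pos'].round(1)); save(c,name+'.png',f=1.5)
    np.savez('pics/'+name+'.npz',s=s['eef_pos'],q=s['ee_rot'])
def wr():
    pass
def load(name):
    c=dict(np.load('pics/wrist.npz')); w=np.load('pics/'+name+'.npz'); c['s']={'eef_pos':w['s'],'ee_rot':w['q']}; return c
E
python3 -c "
from h import *
wl('w3')
t=cam('top'); save(t,'t3.png',(100,130,400,310),2.6)"
```

```text
[611.3 266.4 231. ]
```

View pics/w3.png

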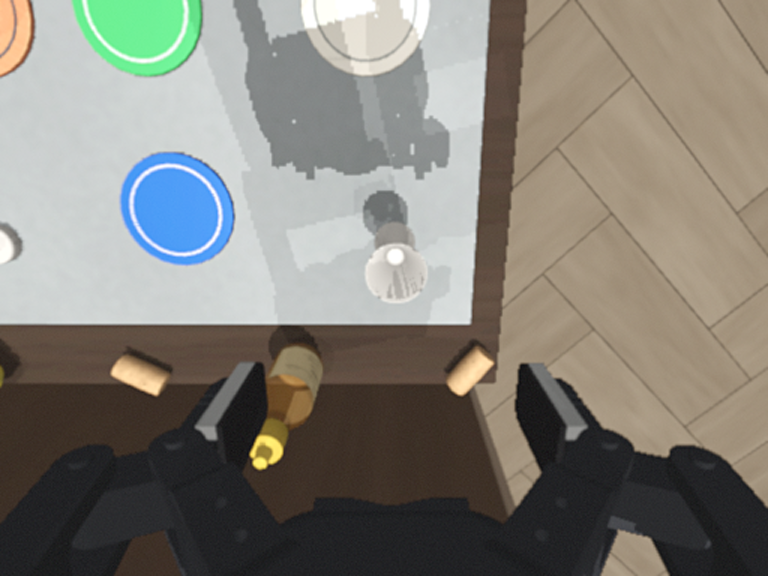

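View pics/t3.png

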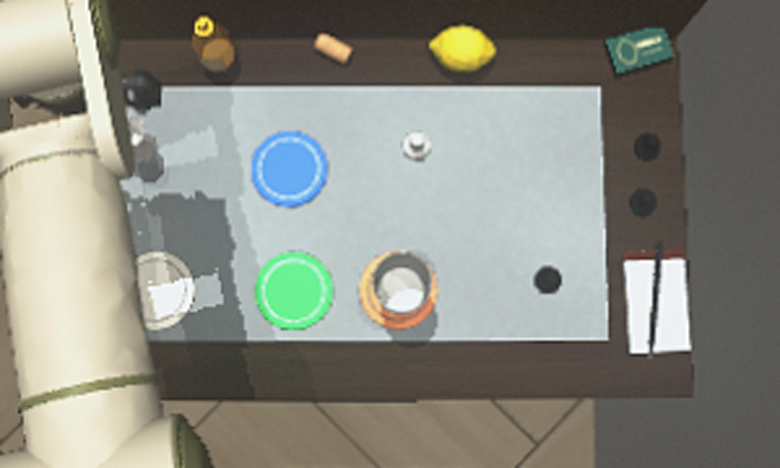

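The wrist view (1.5x) has the jigger rim centred at (396,272). In the top crop (2.6x) the cup stands on the copper coaster, with its rim centred at about (403,279) and the steel stopper at (416,146).

Run:
```python
from h import *
c=load('w3'); t=dict(np.load('pics/top.npz'))
for n,u,v,z in [('jig',396,272,100),('blue',178,208,9),('white',366,10,9)]: print(n,onz(c,u/1.5,v/1.5,z).round(1))
for n,u,v,z in [('cuprim',403,279,142),('copper',399,291,9),('steelhead',416,147,18),('blue',290,169,9),('green',294,290,9),('black',547,280,40)]: print(n,onz(t,100+u/2.6,130+v/2.6,z).round(1))
# cup rim from cloud
z=t['z_map'];P=[dep(t,u,v) for u in range(235,275) for v in range(225,265) if z[v,u]>0]; P=np.array(P)
Q=P[(P[:,2]>120)&(P[:,2]<150)]; print(len(Q),Q.min(0).round(),Q.max(0).round())
```

```text
jig [613.1 271.  100. ]
blue [583.4  88.2   9. ]
white [437.5 249.2   9. ]
cuprim [435.1 -57.7 142. ]
copper [431.6 -54.8   9. ]
steelhead [609.4 -76.1  18. ]
blue [583.2  80.7   9. ]
green [432.7  73.7   9. ]
black [ 442.  -232.7   40. ]
74 [401. -87. 120.] [468. -23. 150.]
```

Call:
{"fn": "servo_tool", "kwargs": {"commands": [[-1,[-0.001,0.0015,0.03],[0,0,0]],[-1,[0,0,0.032],[0,0,0]],[-1,[0,0,0.032],[0,0,0]],[-1,[0,0,0.032],[0,0,0]],[-1,[0,0,0.03],[0,0,0]],[-1,[0,0,0.02],[0,0,0]],[-1,[0,0,0],[0,0,0]],[-1,[0,0,0],[0,0,0]]]}}

```text
time_s: 8.32
eef_pos: [612.5, 267.5, 55.9]
ee_rot: [-0.0, 0.0, 1.0, -0.0]
force: [0.1, -0.2, 0.7]
grip_width: 0.998
grip_force: 0.0
```

Call:
{"fn": "servo_tool", "kwargs": {"commands": [[1,[0,0,0],[0,0,0]],[1,[0,0,0],[0,0,0]],[1,[0,0,0],[0,0,0]],[1,[0,0,0],[0,0,0]],[1,[0,0,0],[0,0,0]],[1,[0,0,0],[0,0,0]],[1,[0,0,0],[0,0,0]],[1,[0,0,0],[0,0,0]],[1,[0,0,0],[0,0,0]]], "squeeze": 30}}

```text
time_s: 9.07
eef_pos: [613.2, 268.5, 56.7]
ee_rot: [0.001, -0.0, 1.0, 0.0]
force: [-0.1, 0.0, 6.6]
grip_width: 0.464
grip_force: 29.9
```

Call:
{"fn": "servo_tool", "kwargs": {"commands": [[1,[0,0,-0.01],[0,0,0]],[1,[0,0,-0.02],[0,0,0]],[1,[0,0,-0.03],[0,0,0]],[1,[0,0,-0.01],[0,0,0]],[1,[0,0,0],[0,0,0]]]}}

```text
time_s: 9.48
eef_pos: [613.7, 268.7, 128.6]
ee_rot: [0.003, -0.0, 1.0, 0.001]
force: [0.8, 0.7, -0.4]
grip_width: 0.46
grip_force: 30.4
```

Call:
{"fn": "servo_tool", "kwargs": {"commands": [[1,[0.015,-0.002,0],[0,0,0]],[1,[0.032,-0.0045,0],[0,0,0]],[1,[0.036,-0.005,0],[0,0,0]],[1,[0.036,-0.005,0],[0,0,0]],[1,[0.032,-0.0045,0],[0,0,0]],[1,[0.02,-0.0025,0],[0,0,0]],[1,[0.009,-0.001,0],[0,0,0]],[1,[0,0,0],[0,0,0]],[1,[0,0,0],[0,0,0]]]}}

```text
time_s: 10.23
eef_pos: [433.2, 243.8, 125.0]
ee_rot: [0.0, -0.0, 1.0, -0.0]
force: [0.4, 0.6, -1.2]
grip_width: 0.46
grip_force: 30.4
```

Call:
{"fn": "servo_tool", "kwargs": {"commands": [[1,[0,0,0.02],[0,0,0]],[1,[0,0,0.02],[0,0,0]],[1,[0,0,0.012],[0,0,0]],[1,[0,0,0.007],[0,0,0]],[1,[0,0,0],[0,0,0]],[1,[0,0,0],[0,0,0]]]}}

```text
time_s: 10.73
eef_pos: [433.3, 243.8, 66.3]
ee_rot: [0.0, -0.0, 1.0, 0.0]
force: [-0.2, -0.1, -1.1]
grip_width: 0.459
grip_force: 30.4
```

Run:
```python
from h import *
d=cam('scene'); save(d,'s3.png',(90,100,250,240),4)
```

```text
(no output)
```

View pics/s3.png

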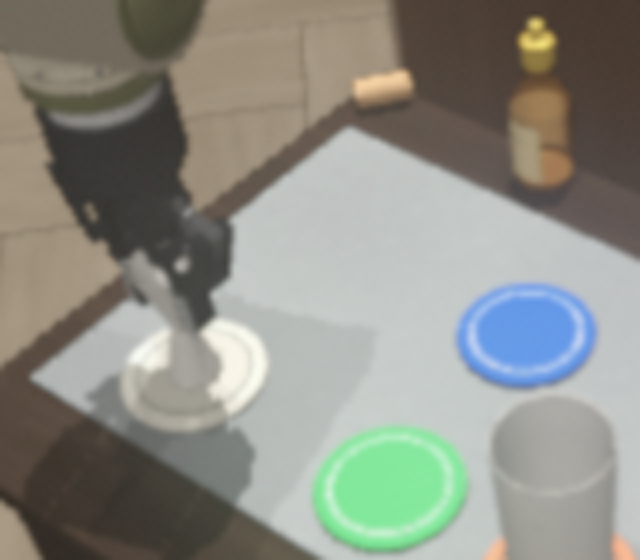

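The jigger's foot, at about (192,370), is centred on the white disc at (195,375). I'll lower it and release.

Call:
{"fn": "servo_tool", "kwargs": {"commands": [[1,[0,0,0.002],[0,0,0]],[1,[0,0,0.001],[0,0,0]],[1,[0,0,0],[0,0,0]],[0.3,[0,0,0],[0,0,0]],[-0.3,[0,0,0],[0,0,0]],[-1,[0,0,0],[0,0,0]],[-1,[0,0,0],[0,0,0]],[-1,[0,0,0],[0,0,0]],[-1,[0,0,0],[0,0,0]],[-1,[0,0,0],[0,0,0]]]}}

```text
time_s: 11.62
eef_pos: [432.5, 243.7, 63.3]
ee_rot: [0.0, -0.0, 1.0, -0.0]
force: [0.2, -0.1, -0.1]
grip_width: 0.998
grip_force: 0.0
```

Call:
{"fn": "servo_tool", "kwargs": {"commands": [[-1,[0,0,-0.015],[0,0,0]],[-1,[0,0,-0.03],[0,0,0]],[-1,[0,0,-0.035],[0,0,0]],[-1,[0,0,-0.04],[0,0,0]],[-1,[0,0,-0.025],[0,0,0]]]}}

```text
time_s: 12.03
eef_pos: [433.1, 244.0, 212.0]
ee_rot: [0.002, -0.0, 1.0, 0.001]
force: [1.0, -0.1, -0.8]
grip_width: 1.001
grip_force: 0.0
```

Call:
{"fn": "servo_tool", "kwargs": {"commands": [[-1,[-0.009,-0.016,0],[0,0,0]],[-1,[-0.019,-0.034,0],[0,0,0]],[-1,[-0.019,-0.034,0],[0,0,0]],[-1,[-0.019,-0.034,0],[0,0,0]],[-1,[-0.019,-0.034,0],[0,0,0]],[-1,[-0.019,-0.034,0],[0,0,0]],[-1,[-0.019,-0.034,0],[0,0,0]],[-1,[-0.019,-0.034,0],[0,0,0]],[-1,[-0.019,-0.034,0],[0,0,0]],[-1,[-0.014,-0.032,0],[0,0,0]]]}}

```text
time_s: 12.87
eef_pos: [608.5, -78.4, 208.1]
ee_rot: [0.0, 0.0, 1.0, -0.0]
force: [1.2, 0.2, 0.7]
grip_width: 0.999
grip_force: 0.0
```

Call:
{"fn": "servo_tool", "kwargs": {"commands": [[-1,[0,0,0.03],[0,0,0]],[-1,[0,0,0.03],[0,0,0]],[-1,[0,0,0.03],[0,0,0]],[-1,[0,0,0],[0,0,0]],[-1,[0,0,0],[0,0,0]]]}}

```text
time_s: 13.28
eef_pos: [607.2, -76.1, 117.9]
ee_rot: [-0.001, -0.0, 1.0, 0.0]
force: [0.3, 0.3, 0.7]
grip_width: 0.999
grip_force: 0.0
```

```bash
python3 -c "
from h import *
wl('w4')
t=cam('top'); save(t,'t4.png',(100,130,400,310),2.6)"
```

```text
[607.2 -76.1 117.9]
```

View pics/w4.png

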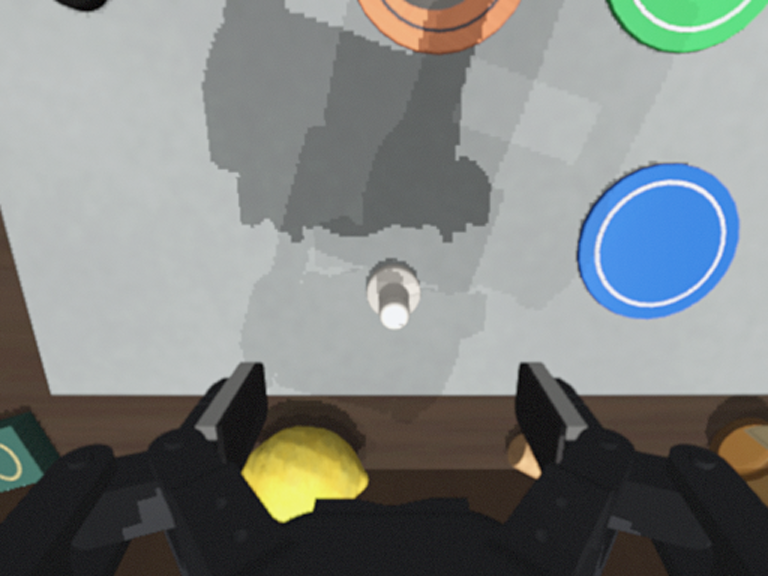

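The stem top of the steel stopper is at (394,316) in the 1.5x picture.

Run:
```python
from h import *
c=load('w4'); 
for n,u,v,z in [('stem',394,316,51),('head',393,288,21),('blue',659,241,9)]: print(n,onz(c,u/1.5,v/1.5,z).round(1))
```

```text
stem [614.1 -73.1  51. ]
head [608.6 -73.4  21. ]
blue [583.2  85.1   9. ]
```

Call:
{"fn": "servo_tool", "kwargs": {"commands": [[-1,[-0.002,0,0.03],[0,0,0]],[-1,[0,0,0.03],[0,0,0]],[-1,[0,0,0.022],[0,0,0]],[-1,[0,0,0.011],[0,0,0]],[-1,[0,0,0],[0,0,0]],[-1,[0,0,0],[0,0,0]]]}}

```text
time_s: 13.88
eef_pos: [610.6, -76.4, 27.1]
ee_rot: [0.001, -0.0, 1.0, -0.0]
force: [0.9, 0.1, 1.2]
grip_width: 1.003
grip_force: 0.0
```

Call:
{"fn": "servo_tool", "kwargs": {"commands": [[1,[0,0,0],[0,0,0]],[1,[0,0,0],[0,0,0]],[1,[0,0,0],[0,0,0]],[1,[0,0,0],[0,0,0]],[1,[0,0,0],[0,0,0]],[1,[0,0,0],[0,0,0]],[1,[0,0,0],[0,0,0]],[1,[0,0,0],[0,0,0]],[1,[0,0,0],[0,0,0]],[1,[0,0,0],[0,0,0]]], "squeeze": 30}}

```text
time_s: 14.72
eef_pos: [609.8, -76.2, 25.7]
ee_rot: [0.0, -0.0, 1.0, -0.0]
force: [-1.9, 0.9, 4.7]
grip_width: 0.182
grip_force: 29.5
```

Call:
{"fn": "servo_tool", "kwargs": {"commands": [[1,[0,0,0],[0,0,0]],[1,[0,0,0],[0,0,0]],[1,[0,0,0],[0,0,0]]]}}

```text
time_s: 14.97
eef_pos: [609.8, -76.2, 25.7]
ee_rot: [0.0, -0.0, 1.0, -0.0]
force: [-1.8, 0.8, 5.0]
grip_width: 0.185
grip_force: 29.5
```

Call:
{"fn": "servo_tool", "kwargs": {"commands": [[1,[0,0,-0.01],[0,0,0]],[1,[0,0,-0.025],[0,0,0]],[1,[0.012,0.01,-0.02],[0,0,0]],[1,[0.024,0.02,0],[0,0,0]],[1,[0.03,0.026,0],[0,0,0]],[1,[0.03,0.026,0],[0,0,0]],[1,[0.03,0.026,0],[0,0,0]],[1,[0.026,0.022,0],[0,0,0]],[1,[0.016,0.013,0],[0,0,0]],[1,[0.008,0.0065,0],[0,0,0]]]}}

```text
time_s: 15.8
eef_pos: [431.6, 74.7, 80.6]
ee_rot: [-0.0, -0.001, 1.0, 0.0]
force: [-0.1, -0.8, -0.5]
grip_width: 0.184
grip_force: 29.4
```

Call:
{"fn": "servo_tool", "kwargs": {"commands": [[1,[0,0,0.02],[0,0,0]],[1,[0,0,0.017],[0,0,0]],[1,[0,0,0.007],[0,0,0]],[1,[0,0,0],[0,0,0]],[1,[0,0,0],[0,0,0]]]}}

```text
time_s: 16.22
eef_pos: [434.1, 72.9, 36.6]
ee_rot: [0.0, 0.0, 1.0, -0.0]
force: [-0.0, -0.6, -0.0]
grip_width: 0.18
grip_force: 29.4
```

Run:
```python
from h import *
d=cam('scene'); save(d,'s4.png',(120,150,280,270),4); c=cam('wrist'); save(c,'w5.png',(150,120,400,320),3)
im=np.hstack([cv2.imread('pics/s4.png')[:480,:],]); b=cv2.resize(cv2.imread('pics/w5.png'),(600,480))
cv2.imwrite('pics/m5.png',cv2.resize(np.hstack([im,b]),(800,310)))
```

```text
(no output)
```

View pics/m5.png

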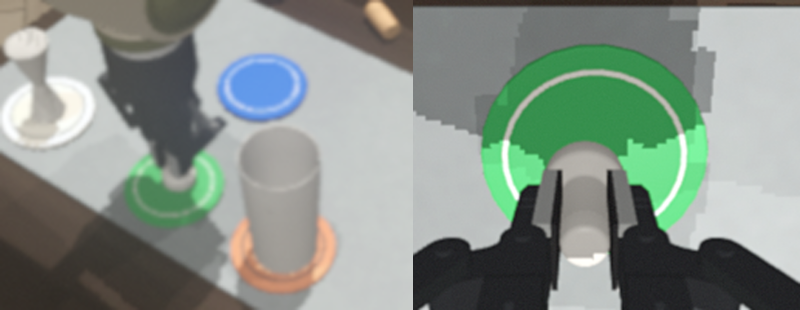

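The stopper is held upright over the green coaster, but it seems a few mm off toward −y. I'll quantify that.

Run:
```python
from h import *
S=dict(np.load('pics/scene.npz')); c=load('w4'); c.update(dict(np.load('pics/wrist.npz'))); s=sense(); c['s']=s
k=800/1240
def sp(u,v): return 120+u/k/4, 150+v/k/4
def wp(u,v): return 150+(u/k-640)/2.4, 120+v/k/2.4
print('scene green',onz(S,*sp(174,186),9).round(1))
# rectify check with colour mask of green, ellipse fit to hull
for nm,C in (('scene',S),('wrist',c)):
    h=cv2.cvtColor(C['pixels'],cv2.COLOR_RGB2HSV); m=cv2.inRange(h,(45,90,50),(80,255,255))
    k2,l,st,ce=cv2.connectedComponentsWithStats(m); i=1+np.argmax(st[1:,4]); 
    p=np.argwhere(m>0)[:,::-1]; hull=cv2.convexHull(p.astype(np.int32))[:,0]
    W=np.array([onz(C,u,v,9)[:2] for u,v in hull]); 
    A=np.c_[2*W,np.ones(len(W))]
    for _ in range(6):
        x=np.linalg.lstsq(A,(W**2).sum(1),rcond=None)[0]; r=np.hypot(*(W-x[:2]).T); e=r-48
        keep=np.abs(e)<4 if (np.abs(e)<4).sum()>8 else slice(None); A=A[keep];W=W[keep]
    print(nm,'green',x[:2].round(1),r.mean().round(1),len(W))
zb=s['eef_pos'][2]-22.7
print('head scene L/R',onz(S,*sp(164,183),zb+10).round(1),onz(S,*sp(197,180),zb+10).round(1))
print('wrist head L/R',onz(c,*wp(546,165),zb+12).round(1),onz(c,*wp(626,165),zb+12).round(1),'near edge',onz(c,*wp(586,142),zb+12).round(1))
print('wrist stem top',onz(c,*wp(586,248),zb+48).round(1))
```

```text
scene green [429.5  73.8   9. ]
scene green [430.4  75.6] 45.7 20
wrist green [433.   78.2] 47.2 43
head scene L/R [419.2  74.7  24.4] [439.1  51.2  24.4]
wrist head L/R [428.5  59.9  26.4] [428.5  90.1  26.4] near edge [419.2  75.   26.4]
wrist stem top [439.5  74.8  62.4]
```

Call:
{"fn": "servo_tool", "kwargs": {"commands": [[1,[0.001,0.0025,0.002],[0,0,0]],[1,[0,0,0.002],[0,0,0]],[1,[0,0,0],[0,0,0]],[1,[0,0,0],[0,0,0]]]}}

```text
time_s: 16.65
eef_pos: [432.6, 75.8, 32.3]
ee_rot: [0.0, -0.0, 1.0, -0.0]
force: [-0.3, 0.3, -0.5]
grip_width: 0.18
grip_force: 29.4
```

Call:
{"fn": "servo_tool", "kwargs": {"commands": [[0.5,[0,0,0],[0,0,0]],[0,[0,0,0],[0,0,0]],[-1,[0,0,0],[0,0,0]],[-1,[0,0,0],[0,0,0]],[-1,[0,0,0],[0,0,0]],[-1,[0,0,0],[0,0,0]],[-1,[0,0,0],[0,0,0]],[-1,[0,0,0],[0,0,0]],[-1,[0,0,0],[0,0,0]]]}}

```text
time_s: 17.4
eef_pos: [432.6, 75.8, 32.3]
ee_rot: [-0.0, -0.0, 1.0, -0.0]
force: [0.9, -0.6, -1.0]
grip_width: 1.001
grip_force: 0.0
```

Call:
{"fn": "servo_tool", "kwargs": {"commands": [[-1,[0,0,-0.015],[0,0,0]],[-1,[0,0,-0.035],[0,0,0]],[-1,[0,0,-0.04],[0,0,0]],[-1,[0,0,-0.04],[0,0,0]],[-1,[0,0,-0.04],[0,0,0]],[-1,[0,0,-0.02],[0,0,0]],[-1,[0,0,0],[0,0,0]]]}}

```text
time_s: 17.98
eef_pos: [434.3, 75.7, 226.7]
ee_rot: [0.004, -0.0, 1.0, -0.0]
force: [-0.4, 1.1, -0.9]
grip_width: 0.998
grip_force: 0.0
```

Call:
{"fn": "servo_tool", "kwargs": {"commands": [[-1,[0,-0.02,0],[0,0,0]],[-1,[-0.001,-0.04,0],[0,0,0]],[-1,[-0.001,-0.04,0],[0,0,0]],[-1,[-0.001,-0.04,0],[0,0,0]],[-1,[-0.001,-0.04,0],[0,0,0]],[-1,[-0.001,-0.04,0],[0,0,0]],[-1,[-0.001,-0.04,0],[0,0,0]],[-1,[-0.001,-0.038,0],[0,0,0]],[-1,[-0.002,-0.014,0.02],[0,0,0]],[-1,[0,0,0.03],[0,0,0]]]}}

```text
time_s: 18.82
eef_pos: [442.2, -240.1, 172.4]
ee_rot: [0.002, 0.002, 1.0, -0.002]
force: [0.6, -0.1, -0.6]
grip_width: 0.997
grip_force: 0.0
```

Call:
{"fn": "servo_tool", "kwargs": {"commands": [[-1,[0,0,0.03],[0,0,0]],[-1,[0,0,0.03],[0,0,0]],[-1,[0,0,0],[0,0,0]],[-1,[0,0,0],[0,0,0]]]}}

```text
time_s: 19.15
eef_pos: [441.1, -235.8, 111.5]
ee_rot: [-0.001, -0.0, 1.0, 0.001]
force: [0.9, -0.4, 0.7]
grip_width: 1.0
grip_force: 0.0
```

Run:
```python
from h import *
wl('w6'); c=load('w6')
t=cam('top'); save(t,'t6.png',(100,130,400,310),2.6)
g=c['pixels'].max(2); m=(g<60).astype(np.uint8); m[240:]=0
k,l,st,ce=cv2.connectedComponentsWithStats(m)
for i in range(1,k):
    if st[i,4]>150: print(st[i],ce[i].round(1))
```

```text
[ 441.1 -235.8  111.5]
[   94     0   418   109 30199] [318.6  58.6]
[  53   75   90  165 1581] [105.9 156.3]
[156 107  20  47 700] [165.5 129.2]
[ 243  176   36   43 1138] [260.8 195.6]
[158 183  24  56 642] [170.4 211.4]
```

View pics/w6.png

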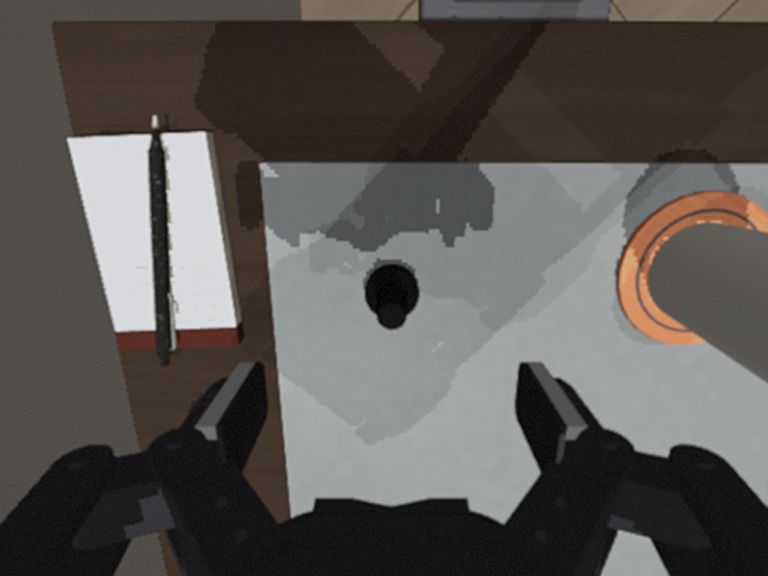

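View pics/t6.png

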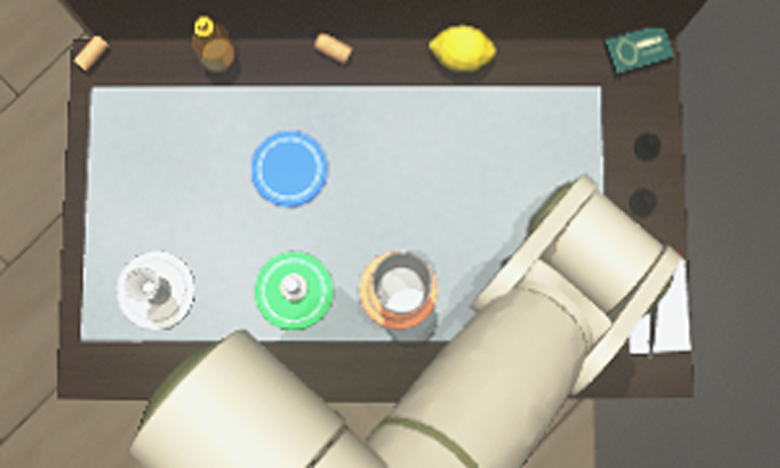

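Steel stopper and jigger both sit centred in the top crop. In the wrist view the black stopper's stem top is at (391,316), the same place under the gripper as the steel one was.

Call:
{"fn": "servo_tool", "kwargs": {"commands": [[-1,[-0.003,-0.001,0.03],[0,0,0]],[-1,[0,0,0.03],[0,0,0]],[-1,[0,0,0.017],[0,0,0]],[-1,[0,0,0.009],[0,0,0]],[-1,[0,0,0],[0,0,0]],[-1,[0,0,0],[0,0,0]]]}}

```text
time_s: 19.75
eef_pos: [445.4, -237.8, 27.7]
ee_rot: [0.001, -0.0, 1.0, -0.001]
force: [0.1, -0.3, 0.1]
grip_width: 1.002
grip_force: 0.0
```

Call:
{"fn": "servo_tool", "kwargs": {"commands": [[1,[0,0,0],[0,0,0]],[1,[0,0,0],[0,0,0]],[1,[0,0,0],[0,0,0]],[1,[0,0,0],[0,0,0]],[1,[0,0,0],[0,0,0]],[1,[0,0,0],[0,0,0]],[1,[0,0,0],[0,0,0]],[1,[0,0,0],[0,0,0]],[1,[0,0,0],[0,0,0]],[1,[0,0,0],[0,0,0]]]}}

```text
time_s: 20.58
eef_pos: [444.9, -237.3, 26.6]
ee_rot: [0.0, -0.0, 1.0, -0.0]
force: [0.0, 1.1, 6.1]
grip_width: 0.194
grip_force: 29.4
```

Call:
{"fn": "servo_tool", "kwargs": {"commands": [[1,[0,0,0],[0,0,0]],[1,[0,0,0],[0,0,0]],[1,[0,0,-0.01],[0,0,0]],[1,[0,0,-0.025],[0,0,0]],[1,[0,0,-0.03],[0,0,0]],[1,[0,0,-0.01],[0,0,0]],[1,[0,0,0],[0,0,0]]]}}

```text
time_s: 21.17
eef_pos: [445.5, -238.1, 103.7]
ee_rot: [0.002, -0.0, 1.0, -0.002]
force: [-0.9, -0.6, -1.6]
grip_width: 0.191
grip_force: 29.4
```

Call:
{"fn": "servo_tool", "kwargs": {"commands": [[1,[-0.015,0.01,0],[0,0,0]],[1,[-0.031,0.02,0],[0,0,0]],[1,[-0.031,0.02,0],[0,0,0]],[1,[-0.031,0.02,0],[0,0,0]],[1,[-0.02,0.03,0],[0,0,0]],[1,[-0.0095,0.038,0],[0,0,0]],[1,[0,0.04,0],[0,0,0]],[1,[0,0.04,0],[0,0,0]],[1,[0,0.04,0],[0,0,0]],[1,[0,0.035,0],[0,0,0]]]}}

```text
time_s: 22.0
eef_pos: [580.9, 58.2, 99.5]
ee_rot: [-0.001, -0.0, 1.0, 0.0]
force: [-0.4, -0.7, -0.4]
grip_width: 0.193
grip_force: 29.4
```

Call:
{"fn": "servo_tool", "kwargs": {"commands": [[1,[0,0.02,0],[0,0,0]],[1,[0,0.007,0],[0,0,0]],[1,[0,0,0.025],[0,0,0]],[1,[0,0,0.025],[0,0,0]],[1,[0,0,0.01],[0,0,0]],[1,[0,0,0],[0,0,0]],[1,[0,0,0],[0,0,0]]]}}

```text
time_s: 22.58
eef_pos: [582.1, 82.2, 41.2]
ee_rot: [-0.0, 0.0, 1.0, -0.0]
force: [1.2, -1.1, -0.3]
grip_width: 0.187
grip_force: 29.4
```

Call:
{"fn": "servo_tool", "kwargs": {"commands": [[1,[-0.0015,0,0.004],[0,0,0]],[1,[0,0,0.003],[0,0,0]],[1,[0,0,0.001],[0,0,0]],[1,[0,0,0],[0,0,0]],[1,[0,0,0],[0,0,0]]]}}

```text
time_s: 23.0
eef_pos: [583.7, 82.8, 33.6]
ee_rot: [0.0, -0.0, 1.0, -0.0]
force: [0.8, -0.0, -0.7]
grip_width: 0.192
grip_force: 29.4
```

Call:
{"fn": "servo_tool", "kwargs": {"commands": [[0.5,[0,0,0],[0,0,0]],[0,[0,0,0],[0,0,0]],[-1,[0,0,0],[0,0,0]],[-1,[0,0,0],[0,0,0]],[-1,[0,0,0],[0,0,0]],[-1,[0,0,0],[0,0,0]],[-1,[0,0,0],[0,0,0]],[-1,[0,0,0],[0,0,0]],[-1,[0,0,0],[0,0,0]]]}}

```text
time_s: 23.75
eef_pos: [583.6, 82.8, 33.3]
ee_rot: [-0.0, -0.0, 1.0, 0.0]
force: [-0.3, 1.1, 0.2]
grip_width: 1.0
grip_force: 0.0
```

Call:
{"fn": "servo_tool", "kwargs": {"commands": [[-1,[0,0,-0.015],[0,0,0]],[-1,[0,0,-0.035],[0,0,0]],[-1,[0,0,-0.04],[0,0,0]],[-1,[0,0,-0.04],[0,0,0]],[-1,[0,0,-0.04],[0,0,0]],[-1,[0,-0.03,-0.02],[0,0,0]],[-1,[0,-0.04,0],[0,0,0]],[-1,[0,-0.04,0],[0,0,0]],[-1,[0,-0.04,0],[0,0,0]],[-1,[0,-0.04,0],[0,0,0]]]}}

```text
time_s: 24.58
eef_pos: [583.3, -108.9, 223.5]
ee_rot: [0.0, -0.0, 1.0, -0.0]
force: [0.4, -0.6, -0.7]
grip_width: 0.999
grip_force: 0.0
```

Call:
{"fn": "servo_tool", "kwargs": {"commands": [[-1,[0,-0.04,0],[0,0,0]],[-1,[0,-0.04,0],[0,0,0]],[-1,[0,0,0],[0,0,0]],[-1,[0,0,0],[0,0,0]]]}}

```text
time_s: 24.92
eef_pos: [583.3, -189.1, 222.8]
ee_rot: [-0.0, 0.001, 1.0, 0.0]
force: [-0.1, 0.5, 0.7]
grip_width: 1.001
grip_force: 0.0
```

Run:
```python
from h import *
t=cam('top'); s=cam('scene'); save(t,'a.png',(120,150,320,270),3.9); save(s,'b.png',(100,100,400,300),2.6)
a=cv2.imread('pics/a.png'); b=cv2.imread('pics/b.png'); b=cv2.resize(b[:300],(a.shape[1],int(300*a.shape[1]/b.shape[1])))
cv2.imwrite('pics/end.png',np.vstack([a,b])[:600])
import sys
```

```text
(no output)
```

View pics/end.png

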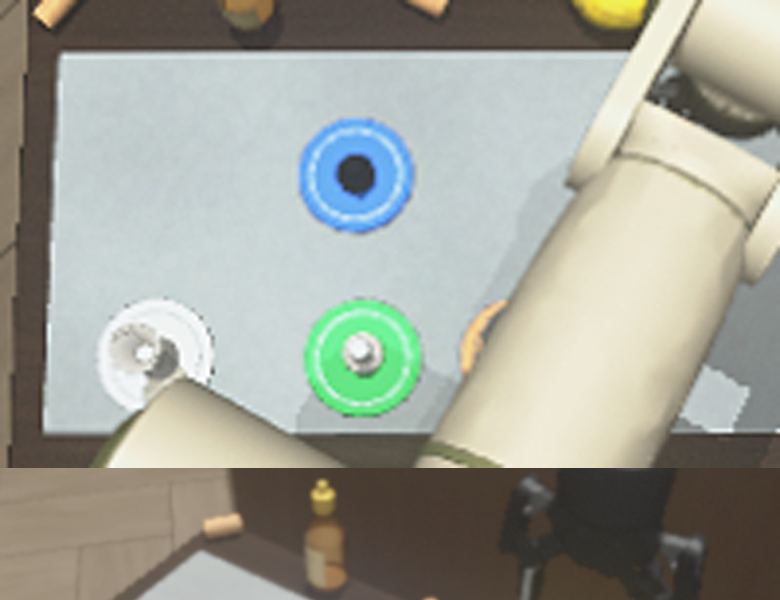

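The top view has the black stopper at (356,175) centred on blue, the steel stopper at (362,352) centred on green, and the jigger still on white. The gripper is clear, so I'm handing in.

```bash
python3 -c "
from rig import *
print(finish_job())"
```

```text
the job is handed in; nothing more can be done
None
```

I set all four tools upright on their coasters in the order asked, each within a few millimetres of centre by the cameras and arm readings. The dasher bottle and lemon were not touched, and I handed the job in at about 25 s; no verdict came back.

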